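# Open the carton row holder for restocking

### The arm

A 6-joint arm with a two-finger parallel gripper is mounted at the origin on the work surface. World frame = base frame: x ahead of the robot, y to its left, z up, the work surface at z = 0. Lengths are in m, angles in rad, forces in N, time in s.
With the tool pointing down it reaches from about 0.35 to 0.85 m from the base axis. Payload 8.1 kg.
Tool frame: the origin (TCP) lies midway between the tips of the shut fingers; the grasp point (between the pads) lies 19 mm behind it (robot.grip_point_offset is the distance from the TCP to the grasp point, in m); z points along the fingers, y is the line along which they close (so a half turn about z gives the same grasp; the last joint's range is limited). The gripper opens to 93 mm and grips with 3 to 60 N. Pads are 15 mm wide; open, the fingers measure 128 mm over their backs; the gripper's body (75 mm by 188 mm) begins 65 mm behind the grasp point.
Start: joints at [-1.225, 0.13, 1.488, -0, 1.523, -0.085], TCP at [0.251, -0.545, 0.219] pointing down, gripper open.
Joint ranges: [-2.96, 2.96], [-0.89, 2.26], [0.02, 2.5], [-1.34, 4.48], [0, 2.73], [-2.66, 2.66]. Speed limits (rad/s): [2.39, 2.39, 2.79, 3.14, 3.14, 3.14].

### API

Orientations are given as a rotation vector (axis times angle).
In Python, from plant import robot, read_camera, job gives the robot as it stands.
- The arm moves only by the shell command python3 -m inch 'ROWS' [FORCE]. ROWS is JSON, one flat list of numbers, 5 for each row, row after row: the shift along the world's x, y, z in mm, then the turn about the world's z in degrees, then the opening in per cent of the stroke, from 0 (shut) to 100 (fully open). In form: [dx, dy, dz, yaw, hand, dx, dy, dz, yaw, hand, ...]. A call has 1 to 10 rows; each row is the pose to reach, as a shift and turn from the pose commanded when the call began; what a row does not reach only later rows make up. A row lasts 1/12 s, in which the tool goes at most 41.7 mm and 7.16 degrees, less where a joint would pass 70% of its speed; a pose out of reach is approached as far as the arm can. A call with a gripper value outside its range is refused whole. The fingers move at their own pace and stop on an object; FORCE is the grip in N (left out, the last holds). Time passes only in rows, so rows that repeat a pose let the fingers close. It gives the time, the measured TCP pose, the force, the opening and the grip force at its end, in the units of the state.
- robot.read_state(): the state, without advancing time (a new reading comes with each control period).
- read_camera(name): name is "scene" or "side" or "wrist"; returns a dict with "image" (400x640x3 uint8, blue, green, red), "K" (3x3 intrinsics, pixels), "extrinsics" (4x4, takes a point from world to camera coordinates); the wrist camera has in their place "mount" (4x4, takes a point from camera to tool coordinates, whose origin is the TCP and whose axes are the flange's). Camera axes: x right, y down, z forward; pixel columns grow to the right and rows downward; lengths in m; the calibration is good to about 2 mm. The wrist camera is an equidistant fisheye: a pixel r from the principal point sees the ray r / f radians off the axis. A picture is of the moment at which its call begins: read the wrist's pose just before it. There is no depth.
- job.close_job(): hands the job in; it is judged then, once.
The state is a dict: "t": time; "q": joint angles; "dq": joint speeds; "joint_torque": joint torques, N m; "tool_pos": TCP position; "orientation": TCP orientation; "force": force on the tool from outside, world axes, zero at the start; "wrist_torque": the same for the moment, N m; "opening": finger opening in m; "gripper_force": force on a finger pad.
Only numpy, scipy, OpenCV 4.12 (cv2) and the standard library are available. Lean on these libraries where they do the work, as an engineer would, in place of code of your own. Each camera call takes 0.05 s, during which the arm holds its last target. There are 200 camera calls.

### The job

Open the row holder on the packing bench so that new cartons can be loaded: press the ratchet release pad on top of the sliding jaw down with closed fingertips and, keeping it pressed, push the jaw back along its bar, away from the cartons, until it stops fully against the end post; then let go and move clear. Grip and lift nothing, and leave the cartons in the holder, the tape roll and the jar where they stand.

Things in the scene. Friction and masses are not known exactly. Their poses are not given: they have to be found in the camera images.
- rack: the carton row holder, screwed down (fixed), about 510 x 130 mm: steel bar along its y axis, 22 mm wide, top 50 mm above the bench, between two thin runners; dark fence plate (135 mm tall, face at y = -220 mm) and dark end post (110 wide, 80 mm tall, face at y = +180 mm). Origin on the bench under its middle, z up, +y from fence to end post; turned up to 0.45 rad from lying across the bench
- jaw (a joint): slide of the jaw along the bar (m): 0 = nearest the cartons, 0.150 = fully back at the end post, growing along the holder's +y. A black carriage 94 mm wide, 110 mm long, top 86 mm above the bench. A ratchet (12 mm teeth under the bar) stops it going back, after at most 12 mm play, unless the release pad is down; then it slides with about 3 N friction and stays where it is left
- jaw_face (a point): middle of the carton side of the steel jaw plate (110 mm wide, 7 mm thick, top 111 mm above the bench) at the carriage's front, 80 mm above the bench, moves with the jaw; its +y is the way the jaw goes back
- release (a joint): how far the release pad is pressed (m): 0 = fully up, 0.008 = fully down; the ratchet is free above about 0.005. Its spring pushes up with 4 N when up, 8 N when down, and lifts the pad when let go. Untouched it stands between 0 and about 0.0046, depending on where its pawl rests on the teeth
- release_top (a point): top centre of the release pad, moves with it: pale metal ribbed pad in the carriage, 66 mm across the bar, 44 mm along it. Top 95 mm above the bench when up, 87 mm when fully down. Along the bar it lies between the jaw plate (inner face 28 mm from its centre, cartons' side) and the thumb rest (face 26 mm the other way, top 112 mm); sides open. Its +y is the way the jaw goes back, z up
- thumb_rest (a point): middle of the upright face of the thumb rest, 100 mm above the bench: a black ridge 94 mm wide across the jaw, 26 mm above the carriage top, just behind the release pad, sloping on its far side. A fingertip pressing the pad can push against this face to move the jaw back
- end_post (a point): top middle of the end post's face that looks at the jaw, 80 mm above the bench; the jaw carriage's rear end meets it when fully back
- carton_a: slim brown carton 115 x 38 x 75 mm standing in the holder against the fence on the bar and runners; origin at the centre of its underside; bystander, loose
- carton_b: slim brown carton 105 x 34 x 68 mm standing in the holder next to the first one; origin at the centre of its underside; bystander, loose
- tape: amber roll of packing tape lying flat, 96 mm across, 48 mm tall, on the bench on the far side of the holder; origin at the centre of its underside; bystander, loose
- jar: small jar 60 mm across, 75 mm tall with a white lid, on the bench on the far side of the holder; origin at the centre of its underside; bystander, loose

How it is judged:
By the outcome, as a careful person would: the job done as asked, in the order asked, and still so for the second after the job is handed in, with the robot touching nothing.
It also fails if it takes over 35 s, if anything falls off the work surface, if the arm or the gripper's body presses on something with over 40 N, if the wrist force passes 120 N, or if a joint passes its speed limit or range.

## Working session

There is one attempt and no reset: what is moved stays moved. The work goes in short steps, Python scripts to look and compute and a shell command to move; the robot and the scene stay as the last step left them, time stands still between calls to the robot, and variables do not carry over. Pictures are saved under pics/ and viewed, at most 10 in all, crops included, and the job is handed in when it is done.

```bash
mkdir -p pics; python3 - <<'E'
from plant import robot, read_camera
import cv2,numpy as np,pickle
d={}
for n in("scene","side"):
    c=read_camera(n); d[n]=c; cv2.imwrite(f"pics/{n}0.png",c["image"])
    E=c["extrinsics"]; print(n,c["K"].tolist(),(-E[:3,:3].T@E[:3,3]).round(3))
pickle.dump(d,open("cam.pkl","wb"))
s=robot.read_state();print(s["t"],s["tool_pos"],s["orientation"],s["force"],s["opening"])
E
```

```text
scene [[501.99095744868123, 0.0, 314.81276757822735], [0.0, 501.99095744868123, 200.5805014868404], [0.0, 0.0, 1.0]] [1.338 0.055 0.683]
side [[386.2812706274362, 0.0, 319.7801162887205], [0.0, 386.2812706274362, 200.08211096740902], [0.0, 0.0, 1.0]] [ 0.343 -0.557  0.69 ]
0.1 [ 0.25037948 -0.54468099  0.21767166] [-3.06734612e+00 -6.71053686e-01  3.34307554e-04] [ 1.22555049 -0.11822585  0.51706092] 0.0926452176681145
```

View pics/scene0.png

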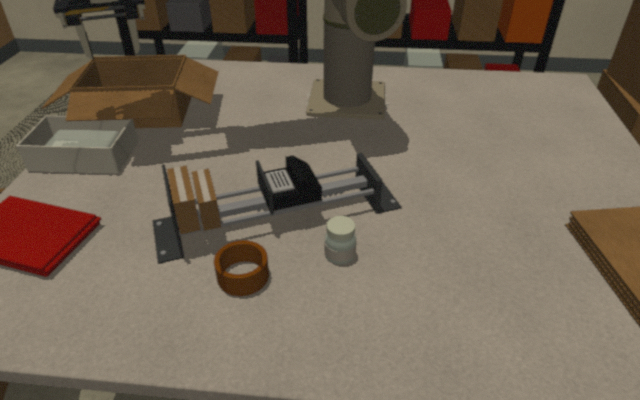

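View pics/side0.png

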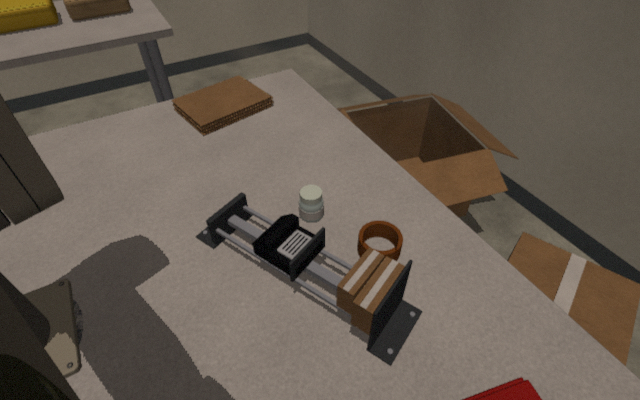

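The scene view shows the fence and cartons at the left (about 185,200), the jaw with its pale pad near (280,180), the end post near (375,180), and the tape and jar in front. The side view shows the same, with the pad near (295,243). I'll zoom in on both.

```bash
python3 - <<'E'
import cv2,pickle,numpy as np
d=pickle.load(open("cam.pkl","rb"))
def crop(n,x,y,w,h,s):
    c=cv2.resize(d[n]["image"][y:y+h,x:x+w],None,fx=s,fy=s,interpolation=cv2.INTER_CUBIC)
    return cv2.convertScaleAbs(c,alpha=1.6,beta=15)
cv2.imwrite("pics/c1.png",crop("scene",240,140,170,80,4.7))
cv2.imwrite("pics/c2.png",crop("side",190,180,150,110,5))
E
```

```text
(no output)
```

View pics/c1.png

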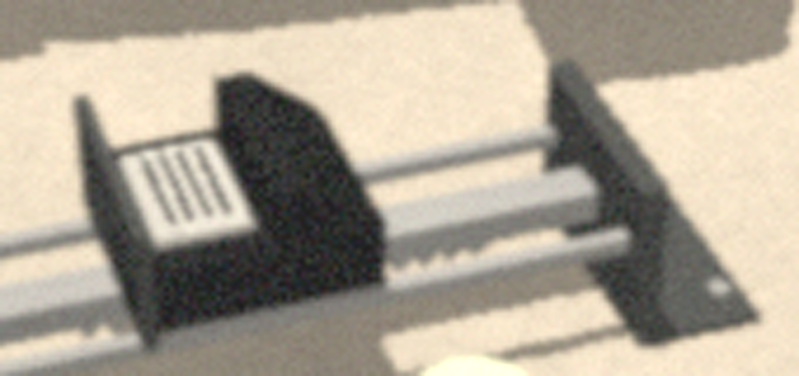

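View pics/c2.png

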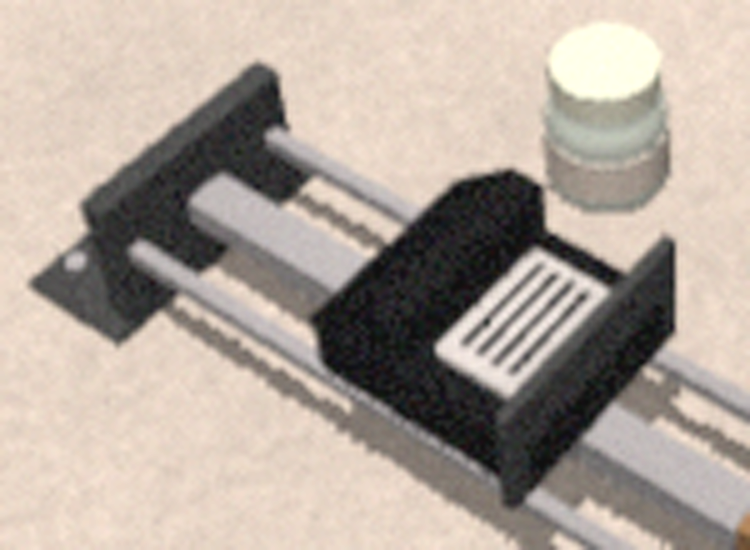

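Scene crop: left corners of the pad at (118,152) and (158,250), end-post face corners at (553,70) and (638,197). Side crop: the pad's thumb-rest edge runs (437,348) to (540,250), and the end-post top front edge (95,226) to (280,88). I'll fit the rack pose and the jaw position together.

```bash
cat >fit.py <<'E'
import pickle,numpy as np
from scipy.optimize import least_squares
d=pickle.load(open("cam.pkl","rb"))
obs=[("scene",-33,-22,93,1,118,152),("scene",33,-22,93,1,158,250),("side",-33,22,93,1,437,348),("side",33,22,93,1,540,250),
("scene",-55,180,80,0,553,70),("scene",55,180,80,0,638,197),("side",-55,180,80,0,95,226),("side",55,180,80,0,280,88)]
def w(p,x,y,z):
    c,s=np.cos(p[2]),np.sin(p[2]); return np.array([p[0]+c*x-s*y,p[1]+s*x+c*y,z])
def res(p):
    r=[]
    for n,x,y,z,m,u,v in obs:
        P=d[n]["extrinsics"]@np.append(w(p,x/1e3,y/1e3+m*p[3],z/1e3),1); q=d[n]["K"]@P[:3]; q=q[:2]/q[2]
        o=np.array([u,v])/4.7+[240,140] if n=="scene" else np.array([u,v])/5+[190,180]
        r+=list(q-o)
    return np.array(r)
f=least_squares(res,[.5,-.1,.2,0],loss="soft_l1")
p=f.x;print("x y yaw s",p.round(4));print(res(p).reshape(-1,2).round(1).tolist())
print("pad",w(p,0,p[3],.095),"dir",-np.sin(p[2]),np.cos(p[2]),"fence",w(p,0,-.22,0))
E
python3 fit.py; python3 - <<'E'
from plant import robot
from scipy.spatial.transform import Rotation as R
s=robot.read_state();print(R.from_rotvec(s["orientation"]).as_matrix().round(3).tolist())
E
```

```text
x y yaw s [ 0.5352 -0.0994  0.4392 -0.0098]
[[-2.1, 0.3], [-2.1, -2.0], [-0.6, -2.3], [-0.6, -3.5], [-2.8, -1.5], [0.0, -0.5], [0.9, -3.2], [-0.5, -4.8]]
pad [ 0.53936965 -0.1082968   0.095     ] dir -0.4251794512944984 0.9051090730939058 fence [ 0.62872638 -0.29851669  0.        ]
[[0.909, 0.418, -0.001], [0.418, -0.909, 0.002], [0.0, -0.002, -1.0]]
```

```bash
python3 -m inch '[30,45,0,7,0,60,90,0,14,0,90,135,0,21,0,115,175,0,28,0,140,210,0,35,0,165,250,0,42,0,190,285,0,49,0,215,320,0,56,0,235,355,0,63,0,250,380,0,70,0]' && python3 -m inch '[15,20,0,7,0,30,40,0,14,0,39,56,0,20,0,39,56,0,20,0,39,56,0,20,0,39,56,0,20,0]'
python3 - <<'E'
from plant import robot, read_camera
import cv2,pickle
s=robot.read_state(); c=read_camera("wrist"); cv2.imwrite("pics/w1.png",c["image"]); pickle.dump((s,c),open("w1.pkl","wb"))
print(s["q"],s["tool_pos"],s["orientation"],s["opening"],s["force"]); print(c["K"],c["mount"])
E
```

```text
t: 0.93
tool_pos: [0.4808, -0.1956, 0.2183]
orientation: [-2.122, -2.316, 0.0]
force: [-0.2, -0.1, 0.0]
opening: 0.0309
gripper_force: 0.0
t: 1.43
tool_pos: [0.5188, -0.142, 0.2183]
orientation: [-1.698, -2.642, 0.001]
force: [-0.8, -0.3, -0.1]
opening: 0.0002
gripper_force: 0.0
[-3.62197090e-01 -3.66413367e-02  1.66112321e+00 -4.43198209e-04
  1.51785435e+00 -7.90578009e-01] [ 0.51883517 -0.1420199   0.21828883] [-1.69812222e+00 -2.64234584e+00  9.22220872e-04] 0.00016855561598176877 [-0.81823862 -0.31720521 -0.07986753]
[[309.70691629   0.         316.91768678]
 [  0.         309.70691629 203.32282097]
 [  0.           0.           1.        ]] [[ 7.74455390e-05 -9.65180290e-01 -2.61585552e-01  7.31620675e-02]
 [ 9.99999976e-01  1.28926047e-04 -1.79640436e-04 -1.13360195e-03]
 [ 2.07110599e-04 -2.61585532e-01  9.65180277e-01 -1.66161553e-01]
 [ 0.00000000e+00  0.00000000e+00  0.00000000e+00  1.00000000e+00]]
```

View pics/w1.png

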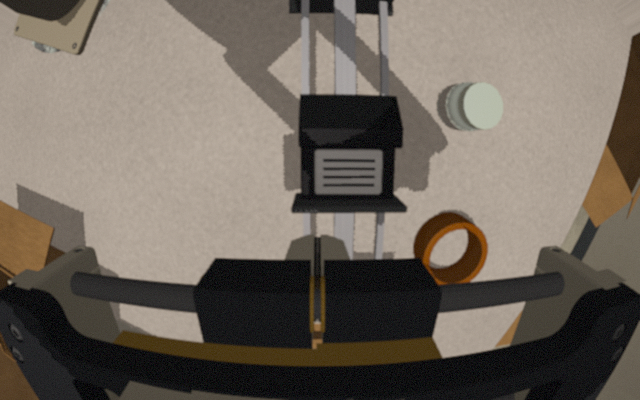

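The wrist view shows the pad with corners (315,150), (382,149), (384,194) and (312,194), the jaw plate just below it and the thumb rest above it. The bar runs up the image to the end post at (342,8). The fingertips are shut.

```bash
cat >wr.py <<'E'
import pickle,numpy as np
from scipy.spatial.transform import Rotation as R
def rays(s,c,uv,z):
    K,M=c["K"],c["mount"]; T=np.eye(4);T[:3,:3]=R.from_rotvec(s["orientation"]).as_matrix();T[:3,3]=s["tool_pos"]
    W=T@M; d=(np.array(uv,float)-K[:2,2])/K[0,0]; th=np.linalg.norm(d,axis=1)
    v=np.c_[d/th[:,None]*np.sin(th)[:,None],np.cos(th)]@W[:3,:3].T
    o=W[:3,3]; return o+v*((np.array(z)-o[2])/v[:,2])[:,None]
E
python3 - <<'E'
import pickle,numpy as np
from wr import *
s,c=pickle.load(open("w1.pkl","rb"))
P=rays(s,c,[(315,150),(382,149),(384,194),(312,194),(289,13),(394,13)],[.093]*4+[.08]*2);print(P.round(4))
n=np.linalg.norm
print("w",n(P[1]-P[0]),n(P[2]-P[3]),"l",n(P[3]-P[0]),n(P[2]-P[1]))
ctr=P[:4].mean(0);print("ctr",ctr)
a=P[:2].mean(0)-P[2:4].mean(0);print("dir",a/n(a)); b=P[4:].mean(0)-ctr; print("to post",b,n(b[:2]),b/n(b)); print("delta mm",(ctr-s["tool_pos"])*1e3)
E
```

```text
[[ 0.4968 -0.1013  0.093 ]
 [ 0.5542 -0.0732  0.093 ]
 [ 0.5761 -0.1118  0.093 ]
 [ 0.5119 -0.1413  0.093 ]
 [ 0.4158  0.0141  0.08  ]
 [ 0.5097  0.0609  0.08  ]]
w 0.06387826303906957 0.0706646909489961 l 0.04271373259463615 0.044335907914057275
ctr [ 0.534744  -0.1069161  0.093    ]
dir [-0.42490923  0.90523596  0.        ]
to post [-0.07198992  0.14445995 -0.013     ] 0.1614039167870575 [-0.44458364  0.89213227 -0.08028329]
delta mm [  15.90883443   35.10379387 -125.28882935]
```

```bash
python3 -m inch '[8,20,-20,0,0,15,40,-50,0,0,15,40,-80,0,0,15,40,-100,0,0,15,40,-113,0,0,15,40,-113,0,0,15,40,-113,0,0]'
python3 - <<'E'
from plant import robot, read_camera
import cv2,pickle,numpy as np
s=robot.read_state(); c=read_camera("wrist"); pickle.dump((s,c),open("w2.pkl","wb"))
e=read_camera("side")["image"][180:290,200:340]
a=cv2.resize(c["image"][60:340,200:440],None,fx=1.6,fy=1.6); b=cv2.resize(e,(400,314))
a=np.hstack([a,np.vstack([b,np.zeros((a.shape[0]-314,400,3),np.uint8)])])
cv2.imwrite("pics/w2.png",cv2.convertScaleAbs(a,alpha=1.5,beta=15))
E
```

```text
t: 2.07
tool_pos: [0.5339, -0.1024, 0.1057]
orientation: [-1.697, -2.643, 0.001]
force: [0.1, 0.3, -0.3]
opening: 0.0004
gripper_force: 0.0
```

View pics/w2.png

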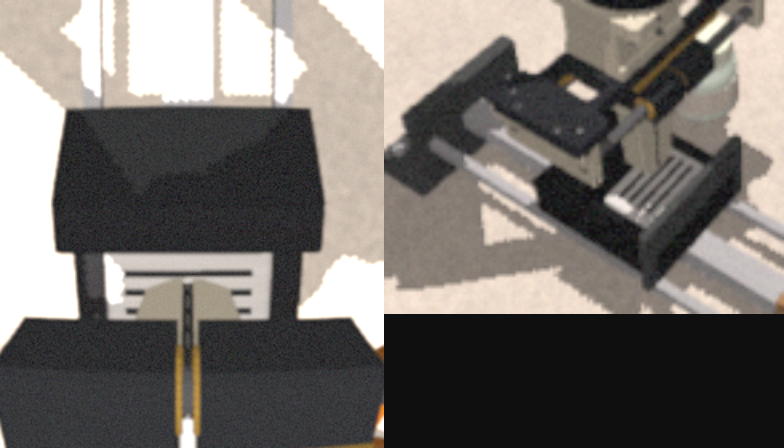

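The wrist view shows the shut fingertips over the pad and centred across it (fingers and pad both at about column 188). They sit between the plate and the thumb rest, and touch nothing yet. Next I press.

```bash
python3 -m inch '[0,0,-6,0,0,0,0,-10,0,0,0,0,-13,0,0,0,0,-16,0,0,0,0,-18,0,0,0,0,-20,0,0,0,0,-20,0,0,0,0,-20,0,0]'
```

```text
t: 2.83
tool_pos: [0.5348, -0.1022, 0.0872]
orientation: [1.694, 2.644, -0.001]
force: [-5.5, -1.0, 12.1]
opening: 0.0003
gripper_force: 6.0
```

Fully down: z is 0.087 m at 12 N. Keeping it pressed, I push along the bar.

```bash
python3 -m inch '[-2,4,-1,0,0,-4,8,-1,0,0,-6,13,-1,0,0,-9,18,-1,0,0,-11,24,-1,0,0,-14,30,-1,0,0,-17,36,-1,0,0,-20,42,-1,0,0,-20,42,-1,0,0]'
```

```text
t: 3.58
tool_pos: [0.5154, -0.06, 0.0871]
orientation: [1.693, 2.642, -0.0]
force: [-5.7, -1.5, 16.7]
opening: 0.0003
gripper_force: 8.4
```

```bash
python3 -m inch '[-2,5,0,0,0,-5,10,0,0,0,-7,15,0,0,0,-9,20,0,0,0,-12,25,0,0,0,-14,30,0,0,0,-17,36,0,0,0,-17,36,0,0,0]'; python3 - <<'E'
from plant import robot, read_camera
import cv2,pickle,numpy as np
c=read_camera("wrist")
e=read_camera("side")["image"][160:300,180:340]
a=cv2.resize(c["image"][60:340,200:440],None,fx=1.6,fy=1.6); b=cv2.resize(e,(400,350))
a=np.hstack([a,np.vstack([b,np.zeros((a.shape[0]-350,400,3),np.uint8)])])
cv2.imwrite("pics/w3.png",cv2.convertScaleAbs(a,alpha=1.5,beta=15))
E
```

```text
t: 4.25
tool_pos: [0.4987, -0.0238, 0.0871]
orientation: [1.693, 2.642, 0.001]
force: [-4.4, 0.2, 14.4]
opening: 0.0008
gripper_force: 8.0
```

View pics/w3.png

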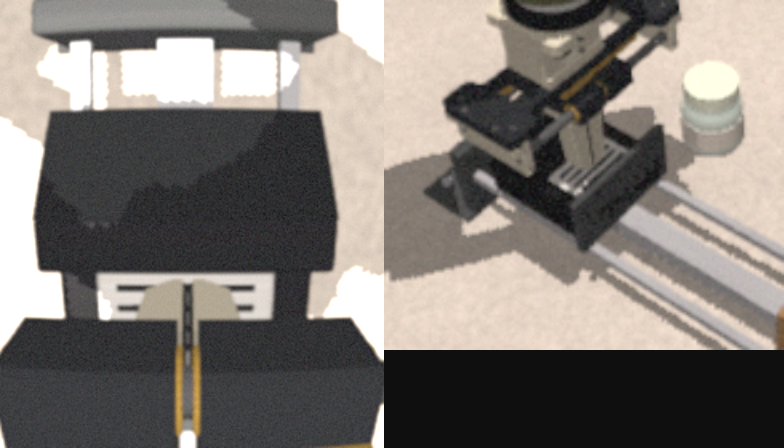

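The jaw is following, with the tips centred on the pad. The gap to the end post (wrist crop, rows 45–110) is about 35 mm.

```bash
python3 -m inch '[-2,5,0,0,0,-5,10,0,0,0,-7,14,0,0,0,-8,18,0,0,0,-10,21,0,0,0,-11,24,0,0,0,-12,26,0,0,0,-13,28,0,0,0,-13,28,0,0,0]'
```

```text
t: 5.1
tool_pos: [0.4866, 0.0032, 0.0872]
orientation: [1.692, 2.64, 0.001]
force: [-0.9, -4.8, 12.5]
opening: 0.0008
gripper_force: 6.3
```

```bash
python3 -m inch '[-1,2,0,0,0,-2,4,0,0,0,-3,6,0,0,0,-4,8,0,0,0,-4,9,0,0,0,-4,9,0,0,0]';python3 -m inch '[-1,2,0,0,0,-2,4,0,0,0,-3,6,0,0,0,-3,7,0,0,0,-3,7,0,0,0]'; python3 - <<'E'
from plant import robot, read_camera
import cv2,pickle,numpy as np
c=read_camera("wrist")
e=read_camera("side")["image"][160:300,180:340]
a=cv2.resize(c["image"][60:340,200:440],None,fx=1.6,fy=1.6); b=cv2.resize(e,(400,350))
a=np.hstack([a,np.vstack([b,np.zeros((a.shape[0]-350,400,3),np.uint8)])])
cv2.imwrite("pics/w4.png",cv2.convertScaleAbs(a,alpha=1.5,beta=15))
E
```

```text
t: 5.6
tool_pos: [0.4831, 0.0116, 0.0871]
orientation: [1.692, 2.639, 0.0]
force: [1.7, -8.4, 10.0]
opening: 0.0008
gripper_force: 6.5
t: 6.02
tool_pos: [0.483, 0.0118, 0.0873]
orientation: [1.688, 2.628, -0.009]
force: [19.2, -43.5, -5.5]
opening: 0.0004
gripper_force: 29.4
```

View pics/w4.png

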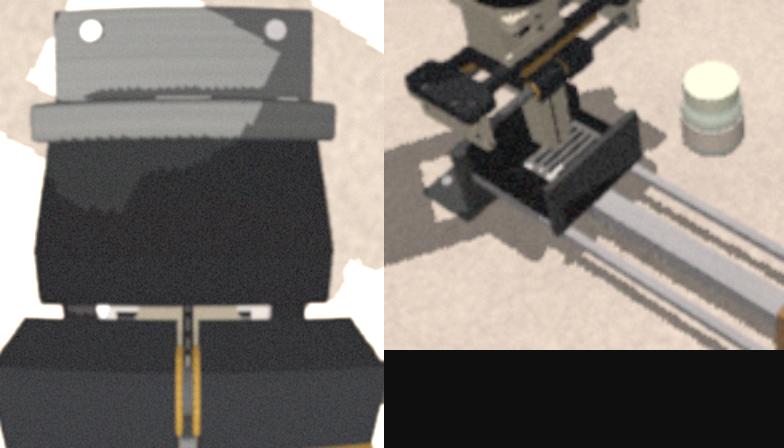

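The carriage's rear end is flush against the end post, and the push force has risen to 47 N. I'll ease the push to a light one, then lift straight up.

```bash
python3 -m inch '[1,-2,0,0,0,2,-4,0,0,0,2,-5,0,0,0,2,-5,0,0,0]'; python3 -m inch '[0,0,3,0,0,0,0,6,0,0,0,0,10,0,0,0,0,15,0,0,0,0,25,0,0,0,0,50,0,0,0,0,80,0,0,0,0,110,0,0,0,0,130,0,0,0,0,130,0,0]'; python3 -m inch '[-20,-15,10,0,0,-50,-40,20,0,0,-80,-70,20,0,0,-100,-100,20,0,0,-100,-120,20,0,0,-100,-120,20,0,0,-100,-120,20,0,0]'
python3 - <<'E'
from plant import robot, read_camera
import cv2,pickle,numpy as np
a=read_camera("side")["image"][170:370,160:440];b=read_camera("scene")["image"][130:300,140:420]
a=np.vstack([cv2.resize(a,None,fx=1.6,fy=1.6),cv2.resize(b,None,fx=1.6,fy=1.6)])
cv2.imwrite("pics/w5.png",cv2.convertScaleAbs(a,alpha=1.5,beta=15))
E
```

```text
t: 6.45
tool_pos: [0.483, 0.0116, 0.0872]
orientation: [1.691, 2.636, -0.001]
force: [7.5, -17.3, 5.8]
opening: 0.0008
gripper_force: 11.0
t: 7.28
tool_pos: [0.482, 0.0152, 0.2201]
orientation: [1.691, 2.639, 0.006]
force: [0.0, 0.3, 0.4]
opening: 0.0008
gripper_force: 0.0
t: 7.87
tool_pos: [0.379, -0.1051, 0.2341]
orientation: [-1.699, -2.642, -0.0]
force: [0.0, 0.3, -0.2]
opening: 0.0004
gripper_force: 0.0
```

View pics/w5.png

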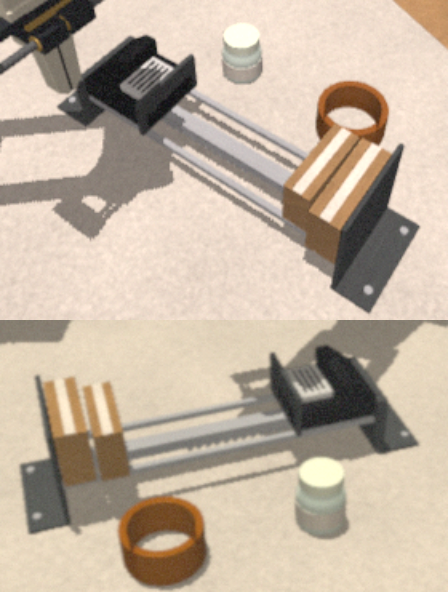

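The jaw is against the post and the pad is up. The cartons, tape and jar stand where they were, and the arm is clear.

```bash
python3 -c "
from plant import job
print(job.close_job())"
```

```text
the job is handed in; nothing more can be done
None
```

I pressed the release pad fully down, pushed the jaw back until it stopped against the end post, then let go and moved clear. The cartons, tape roll and jar look undisturbed in the final pictures, and I handed the job in at about 8 s.

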